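# Latch a charcoal solder block into its bench holder

## Task

Two identical block holders stand on the bench and one already has its charcoal block latched in. Put the other charcoal block (the dark grey one lying on the bench, not the hardwood block) flat into the empty holder and press it right down past the sprung bolt, so that the bolt snaps back over its end. Leave the block that is already stored where it is, and let go when done.

Things in the scene. Friction and masses are not known exactly. Their poses are not given: they have to be found in the camera images.
- block_center (a point): centre (half-way up) of the loose charcoal solder block: plain dark grey cuboid, 50 mm (x) by 120 mm (y, long axis) by 22 mm high (z, up), about 0.17 kg, lying flat on the bench between the two holders, long axis roughly away from the robot; either end may go first. A brown hardwood block 45 x 105 x 24 mm lies farther back, to the left
- slot (a point): empty fixed holder: centre of a seated block, 31 mm above bench; x along the slot to its latch (roughly away from robot), y across, z up. Block's long axis goes along x, on a bed 36 mm wide, top 20 mm above bench. 128 mm long between end stop (50 mm high) and latch; corner guides 44 mm high leave 58 mm in y, flared to 65. Open sides for x within 35 mm: fingers fit there, down to the base board, 8 mm high
- bolt_tip (a point): lower tip of the empty holder's brass bolt when home: 52 mm along slot x from the slot point, 43.5 mm above bench (a seated block's top is at 42 mm). The bolt, 21 mm wide, sticks out 12 mm over the slot from a housing 40 mm wide, 76 mm high; flat underside, steep sloping top face (65 degrees from level) up to 71 mm above bench. Housing and knob reach 65 mm further back. Point fixed to the holder
- bolt (a joint): sprung bolt of the empty holder: 0 = home, out over the slot; grows in m as it is pushed back along slot x, to 0.014. Spring 1.5 N at the start, 2.9 N at the end. A block pressed straight down on the sloping face drives it back (some 2 to 6 N downward at that end); once the block's top is below its underside it springs home
- stored_center (a point): centre (half-way up) of the identical charcoal block already latched in the other, identical holder; same axes as the loose block. One holder stands near the left end of the bench and one near the right, about 0.54 m apart; which of them is empty varies. Leave this block

How it is judged (in metres and radians):
At the end, for the whole second after the job is handed in: the loose charcoal block lies flat in the empty holder (centre within 12 mm sideways and 4 mm in height of the slot point, long axis within 10 degrees), at rest; the bolt is home over its end within 3 mm; the stored block is within 15 mm of where it was (horizontal distance between block_center and slot below 0.012 m and z of block_center in the frame of slot between -0.006 and 0.004 m and angle between the y axis of block_center and the x axis of slot, either way round below 0.18 rad and angle between block_center's own z axis and vertical below 0.1 rad and value of joint bolt below 0.003 m and linear speed of block below 0.02 m/s and distance of stored_center from where it was at the start of the episode below 0.015 m); the robot touches nothing.
It fails at once if the stored block is pulled or knocked out of place (distance of stored_center from where it was at the start of the episode above 0.015 m).
It also fails if it takes over 42 s, if anything falls off the work surface, if the arm or the gripper's body presses on something with over 40 N, if the wrist force passes 120 N, or if a joint passes its speed limit or range.

## Robot

A 7-joint arm with a two-finger parallel gripper is mounted at the origin on a cart in front of the work surface, level with it; the furniture and walls round the work are solid. World frame = base frame: x ahead of the robot, y to its left, z up, the work surface at z = 0. Lengths are in mm, angles in rad, forces in N, time in s.
With the tool pointing down it reaches from about 425 to 875 mm from the base axis. Payload 8.4 kg.
Tool frame: the origin (TCP) lies on the front face of the gripper's body, between the roots of the fingers; the fingertips stand r.tips_ahead ahead of it and the grasp point (between the pads) lies 51 mm ahead of it (r.tips_ahead is the distance from the TCP to the fingertips, in mm); z points along the fingers, y is the direction in which the jaws open and shut (so a half turn about z gives the same grasp; the last joint's range is limited). The gripper opens to 87 mm and grips with 3 to 60 N. Pads are 19 mm wide; open, the fingers measure 117 mm over their backs; the gripper's body (75 mm by 190 mm) begins 51 mm behind the grasp point.
Start: joints at [-0.099, 0.333, 0.04, 1.465, -0.013, 1.343, -0.059], TCP at [649.975, -0.013, 292.246] pointing down, gripper open.
Joint ranges: [-2.58, 2.58], [-0.38, 2.09], [-1.3, 1.39], [0.25, 2.4], [-1.5, 4.64], [0.08, 2.09], [-2.65, 2.65]. Speed limits (rad/s): [2.22, 2.22, 2.79, 2.79, 3.14, 3.14, 3.14].

## Interface

Orientations are given as [roll, pitch, yaw] about the fixed x, y, z axes, in that order (R = Rz(yaw) Ry(pitch) Rx(roll)).
In Python, from cell import observe, vision, r, models gives the robot as it stands. The module is installed in compiled form; this text tells all that it offers.
- The arm moves only by the shell command python3 -m handwheel 'ROWS'. ROWS is JSON, one flat list of numbers, 5 for each row, row after row: the shift along the tool's x, y, z in units of 50 mm (1.0 is 50 mm), then the turn about the tool's z in units of 8 degrees (1.0 is 8 degrees), then the finger opening in mm, from 0 to 87. A call has 1 to 12 rows; each row shifts and turns the pose as measured when the row begins, along the tool's axes as they then stand; what a row does not reach is not made up. A row lasts 1/10 s, in which the tool goes at most 50 mm and 8.59 degrees, less where a joint would pass 70% of its speed; a pose out of reach is approached as far as the arm can. A call is refused whole if a number of a shift passes 1 or a number of a turn 1, either way. A call with a gripper value outside its range is refused whole. The fingers move at their own pace and stop on an object; the grip force is fixed at half the most. Time passes only in rows, so rows that do not move let the fingers close. It gives the time, the measured TCP pose, the force and the opening at its end, in the units of the state.
- observe(): the state, without advancing time (a new reading comes with each control period).
- vision.get_image(name): name is "scene" or "side" or "wrist"; returns a dict with "img" (384x512x3 uint8, blue, green, red), "depth" (384x512 float32, mm along the optical axis (not along the pixel's ray), 0 where there is no reading), "fx", "fy", "cx", "cy" (pixels), "rvec" (rotation vector, rad) and "tvec" (3), from world to camera coordinates, as OpenCV has them. Camera axes: x right, y down, z forward; pixel columns grow to the right and rows downward; lengths in mm; the calibration is good to about 2 mm. A picture is of the moment at which its call begins.
- r.close_job(): hands the job in, once; it reports no verdict.
Trained networks look in a picture, given as the dict that the camera call returned (one of the last four; its "shot" number tells which), for a name from the list of things; names that differ only in an ending like _2 or _b are one class to them, and where a whole thing is asked for, a point or a joint stands for the part that bears it (a point fixed in the world has none). Each returns a list of dicts, best first, with "score" (0 to 1); they miss things now and then, are a little off and sometimes report something else, mostly with a low value. They report only what shows in the picture. A call takes as long as a camera call.
- models.boxes_of(picture, name): "location" ([x, y, z] in mm, in the coordinates of the camera as it stood for that picture, good to about 4 mm: the middle of the surface that is visible of it).
- models.trace(picture, name): "pixels" (384x512 bool, what is visible of it).
- models.tip_of(picture, name): "location" ([x, y, z] in mm, in the coordinates of the camera as it stood for that picture, good to about 4 mm: a listed point, or the origin of a listed thing).
The state is a dict: "t": time; "q": joint angles; "qvel": joint speeds; "effort": joint torques, N m; "ee_pos": TCP position; "eef_rot": TCP orientation; "force": force on the tool from outside, world axes, zero at the start; "torque": the same for the moment, N m; "finger_gap": opening from 0.0 (shut) to 1.0 (fully open).
Only numpy, scipy, OpenCV 4.12 (cv2) and the standard library are available. Lean on these libraries where they do the work, as an engineer would, in place of code of your own. Each camera call takes 0.05 s, during which the arm holds its last target.

## Working session

There is one attempt and no reset: what is moved stays moved. The work goes in short steps, Python scripts to look and compute and a shell command to move; the robot and the scene stay as the last step left them, time stands still between calls to the robot, and variables do not carry over. Pictures are saved under pics/ and viewed, and the job is handed in when it is done.

```bash
mkdir -p pics; cat > h.py <<'E'
import numpy as np, cv2
from cell import observe, vision, r, models
from scipy.spatial.transform import Rotation as R
def w(p,loc):
    Rm=cv2.Rodrigues(np.array(p["rvec"],float))[0]
    return Rm.T@(np.array(loc,float)-np.array(p["tvec"],float).ravel())
def cloud(p,mask=None):
    d=p["depth"]; m=d>0
    if mask is not None: m&=mask
    v,u=np.nonzero(m); z=d[v,u]
    P=np.c_[(u-p["cx"])/p["fx"]*z,(v-p["cy"])/p["fy"]*z,z]
    Rm=cv2.Rodrigues(np.array(p["rvec"],float))[0]
    return (P-np.array(p["tvec"]).ravel())@Rm
E
python3 - <<'E'
from h import *
print(observe()["ee_pos"],observe()["eef_rot"],observe()["force"],r.tips_ahead)
for n in ["scene","side","wrist"]:
    p=vision.get_image(n); cv2.imwrite(f"pics/a_{n}.png",p["img"])
    print(n,"cam",w(p,[0,0,0]).round())
    for k in ["block_center","slot","bolt_tip","stored_center"]:
        print(k,[(w(p,d["location"]).round(1).tolist(),round(d["score"],2)) for d in models.tip_of(p,k)[:3]])
E
```

```text
[6.49647801e+02 3.54228475e-03 2.91356261e+02] [-3.13996828e+00  9.75266998e-05  1.57083350e+00] [0.33763896 0.67557259 0.16795995] 69.7
scene cam [ 36. 669. 799.]
block_center [([509.7, 64.6, 13.8], 0.96)]
slot [([513.1, -273.4, 34.9], 0.71)]
bolt_tip [([563.0, -268.2, 44.4], 0.67), ([496.9, 263.3, 29.9], 0.62)]
stored_center [([498.2, 260.5, 30.2], 0.78)]
side cam [ 348. -704.  596.]
block_center [([515.6, 72.2, 11.7], 0.63)]
slot []
bolt_tip [([564.8, -266.2, 46.1], 0.65)]
stored_center [([491.8, 264.8, 33.9], 0.96)]
wrist cam [649.  76. 384.]
block_center [([510.0, 67.2, 6.3], 0.92)]
slot []
bolt_tip []
stored_center []
```

View pics/a_scene.png

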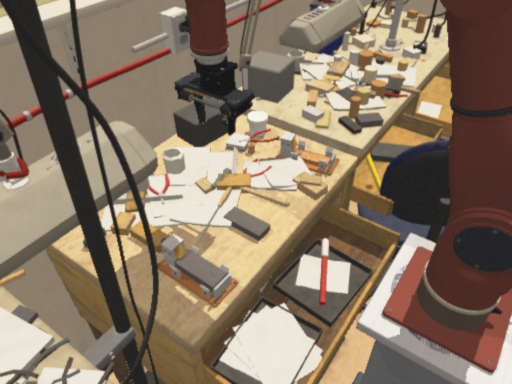

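View pics/a_side.png

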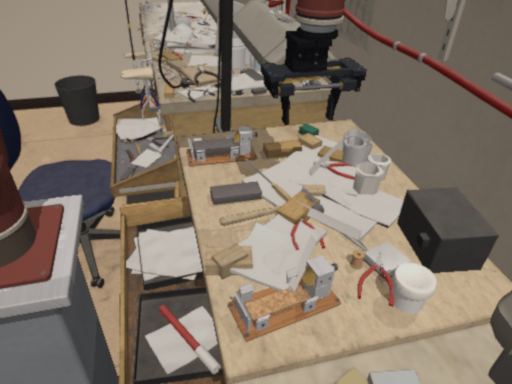

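View pics/a_wrist.png

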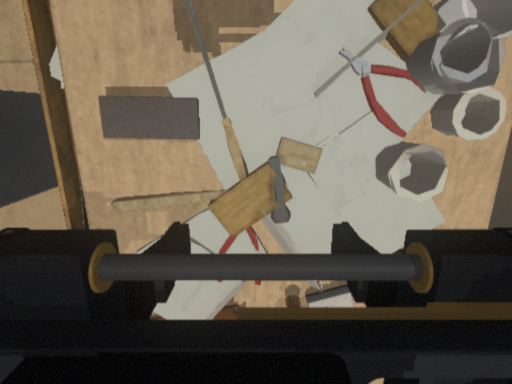

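```bash
python3 - <<'E'
from h import *
for n in ["scene","side","wrist"]:
    p=vision.get_image(n)
    t=models.trace(p,"block_center")
    for d in t[:1]:
        C=cloud(p,d["pixels"]); zt=np.percentile(C[:,2],90)
        T=C[abs(C[:,2]-zt)<5]
        print(n,d["score"],len(C),"ztop",zt,cv2.minAreaRect(T[:,:2].astype(np.float32)))
E
```

```text
scene 0.56 825 ztop 25.256277058575144 ((511.6844177246094, 65.87867736816406), (52.33096694946289, 121.57296752929688), 89.3978500366211)
side 0.65 896 ztop 23.002593047435578 ((512.9234619140625, 68.17176818847656), (57.1543083190918, 119.21318054199219), 89.51941680908203)
wrist 0.58 4210 ztop 21.764555574446756 ((513.3513793945312, 68.74451446533203), (50.31969451904297, 120.0943832397461), 89.3177490234375)
```

The loose block shows at scene (247,222), side (236,192) and wrist (150,117), lying along x. The empty holder with the cork-coloured bed is on the right, at side (285,300). The stored block is in the left holder, at scene (200,268). The three views put the block at about (513, 68) with its top at about 22–23 mm. I'll turn the tool 90° while descending, and measure the holder.

```bash
python3 -m handwheel '[0,0,0.2,-0.94,87, 0,0,0.2,-0.94,87, 0,0,0.2,-0.94,87, 0,0,0.2,-0.94,87, 0,0,0.2,-0.94,87, 0,0,0.2,-0.94,87, 0,0,0.2,-0.94,87, 0,0,0.2,-0.94,87, 0,0,0.2,-0.94,87, 0,0,0.2,-0.94,87, 0,0,0.2,-0.94,87, 0,0,0.2,-0.94,87]'
python3 - <<'E'
from h import *
o=observe();print(o["ee_pos"],o["eef_rot"],o["q"])
S=np.array
clouds=[]
for n in ["scene","side"]:
    p=vision.get_image(n); C=cloud(p)
    m=(C[:,0]>400)&(C[:,0]<680)&(C[:,1]<-215)&(C[:,1]>-330)&(C[:,2]>-5)&(C[:,2]<95); C=C[m]; np.save(n+".npy",C)
    for k in ["slot","bolt_tip"]:
        print(n,k,[(w(p,d["location"]).round(1).tolist(),round(d["score"],2)) for d in models.tip_of(p,k)[:3]])
    # height map picture top view 2mm
    H=np.zeros((140,230),np.float32)
    for x,y,z in C:
        i=int((680-x)/2);j=int((-215-y)/2)
        if 0<=i<140 and 0<=j<57: H[i,j]=max(H[i,j],z)
    H=H[:,:58]
    cv2.imwrite(f"pics/H_{n}.png",cv2.resize(cv2.applyColorMap((np.clip(H,0,85)*3).astype(np.uint8),cv2.COLORMAP_JET),None,fx=4,fy=4,interpolation=0))
E
```

```text
t: 2.25
ee_pos: [651.3, 0.1, 170.0]
eef_rot: [-3.141, 0.004, -3.075]
force: [-1.2, 0.8, -0.3]
finger_gap: 0.998
[6.51337062e+02 1.40170527e-01 1.69961183e+02] [-3.14147593  0.0043327  -3.07544366] [ 0.09701536  0.42961789 -0.21438111  1.59599189  0.09878317  1.12225435
  1.49597998]
scene slot [([514.8, -274.9, 32.7], 0.95)]
scene bolt_tip [([562.6, -269.0, 45.9], 0.66), ([515.3, -274.1, 34.0], 0.41)]
side slot [([508.6, -271.7, 30.8], 0.88)]
side bolt_tip [([565.4, -266.8, 43.3], 0.74)]
```

```bash
python3 -m handwheel '[0,0,0,0.5,87, 0.55,0.27,0.1,0,87, 0.55,0.27,0.2,0,87, 0.55,0.27,0.2,0,87, 0.55,0.28,0.2,0,87, 0.55,0.28,0.2,0,87, 0,0,0,0,87, 0,0,0,0,87]'
python3 - <<'E'
from h import *
o=observe();print(o["ee_pos"],np.degrees(o["eef_rot"]))
p=vision.get_image("wrist"); cv2.imwrite("pics/b_wrist.png",p["img"])
for n in ["scene","side"]:
    p=vision.get_image(n); t=models.trace(p,"block_center")
    for d in t[:1]:
        C=cloud(p,d["pixels"]); print(n,d["score"],cv2.minAreaRect(C[abs(C[:,2]-22)<6][:,:2].astype(np.float32)))
E
```

```text
t: 3.35
ee_pos: [515.0, 74.4, 129.4]
eef_rot: [3.141, 0.017, 3.106]
force: [0.6, -0.4, -0.3]
finger_gap: 1.0
[515.01985489  74.36650079 129.39396788] [179.96292175   0.97527532 177.97050389]
scene 0.89 ((509.7146301269531, 66.1031723022461), (53.021366119384766, 117.49535369873047), 89.3680191040039)
side 0.8 ((512.593505859375, 66.53157043457031), (52.522953033447266, 118.84117889404297), 88.14631652832031)
```

View pics/H_side.png

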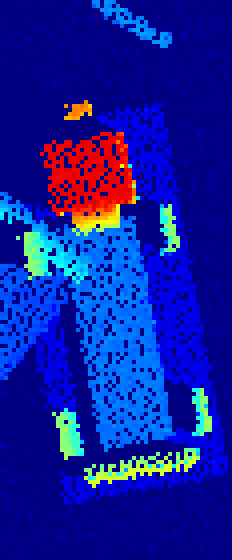

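View pics/H_scene.png

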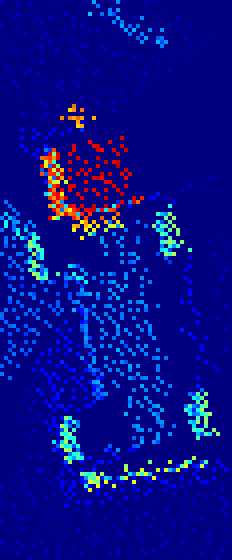

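View pics/b_wrist.png

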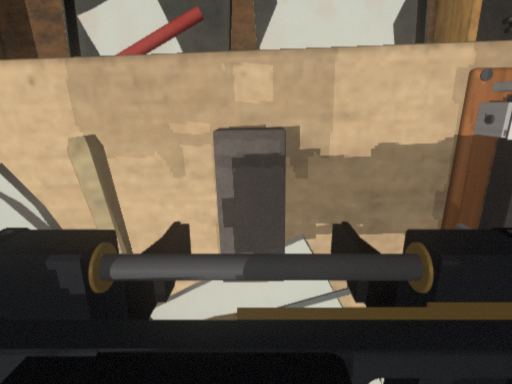

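```bash
python3 - <<'E'
from h import *
p=vision.get_image("wrist"); t=models.trace(p,"block_center")
print(p["cx"],p["fx"],w(p,[0,0,0]),observe()["ee_pos"],np.degrees(observe()["eef_rot"]))
for d in t[:2]:
    C=cloud(p,d["pixels"]); T=C[abs(C[:,2]-22)<6]
    print(d["score"],np.percentile(C[:,2],[10,50,90]),cv2.minAreaRect(T[:,:2].astype(np.float32)),T[:,:2].min(0),T[:,:2].max(0))
p=vision.get_image("side")
im=p["img"][220:340,190:370]; cv2.imwrite("pics/b_side.png",cv2.resize(im,None,fx=4,fy=4,interpolation=cv2.INTER_CUBIC))
E
```

```text
260.4626383404826 286.9184820741402 [438.65793986  77.1905724  219.1597174 ] [515.18671109  73.79543436 128.59079744] [179.95767095   0.89317434 177.9717538 ]
0.89 [20.10673472 20.97571047 21.80639384] ((499.4520263671875, 68.34896087646484), (49.98750686645508, 94.03021240234375), 88.79906463623047) [452.1656446   43.03449635] [546.9471022   94.13934926]
```

View pics/b_side.png

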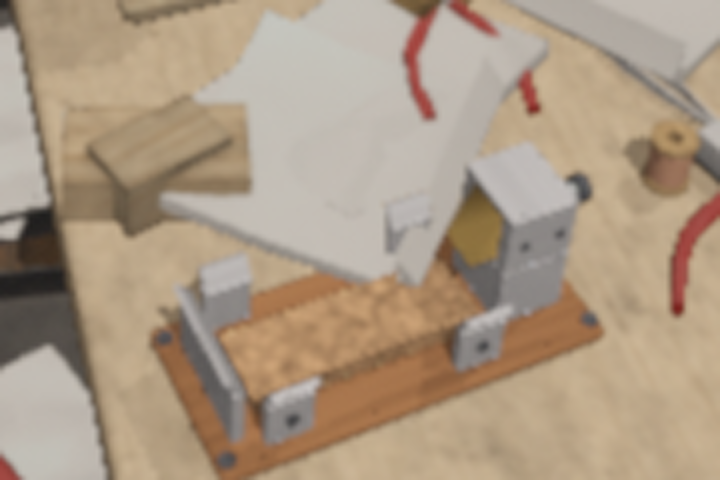

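The zoom shows the empty holder, with a pale strip or sheet edge over its left-far corner near (415,265). I'll check that from above after grasping.

```bash
python3 -m handwheel '[0.06,-0.1,0.3,-0.12,87, 0,0,0.3,0,87, 0,0,0.3,0,87, 0,0,0,0,87]'; python3 -m handwheel '[0,0,0,0,87, 0,0,0,0,87]'
```

```text
t: 4.15
ee_pos: [514.0, 68.1, 82.8]
eef_rot: [3.141, 0.017, 3.122]
force: [0.3, -0.1, 0.7]
finger_gap: 0.998
t: 4.35
ee_pos: [514.5, 68.0, 83.5]
eef_rot: [3.141, 0.017, 3.121]
force: [0.9, 0.2, 0.2]
finger_gap: 1.0
```

```bash
python3 -m handwheel '[0.06,0,0.2,0,87, 0,0,0,0,87, 0,0,0,0,30, 0,0,0,0,30, 0,0,0,0,30, 0,0,0,0,30, 0,0,0,0,30, 0,0,0,0,30]'
```

```text
t: 5.15
ee_pos: [512.7, 68.4, 74.6]
eef_rot: [3.14, 0.021, 3.121]
force: [0.6, -1.0, -0.8]
finger_gap: 0.573
```

```bash
python3 -m handwheel '[0,0,-0.3,0,30, 0,0,-0.6,0,30, 0,0,-0.6,0,30, 0,0,-0.6,0,30, 0,0,-0.4,0,30, -0.3,-0.5,0,0,30, -0.3,-0.7,0,0,30, -0.3,-0.7,0,0,30, -0.3,-0.7,0,0,30, -0.3,-0.7,0,0,30, -0.2,-0.7,0,0,30, 0,-0.4,0,0,30]'; python3 -m handwheel '[0,0,0,0,30, 0,0,0,0,30, 0,0,0,0,30]'
python3 - <<'E'
from h import *
for n in ["wrist","side"]:
    p=vision.get_image(n); cv2.imwrite(f"pics/c_{n}.png",p["img"]); 
    if n=="wrist": np.save("cw.npy",cloud(p))
    for k in ["slot","bolt_tip","block_center"]:
        print(n,k,[(w(p,d["location"]).round(1).tolist(),round(d["score"],2)) for d in models.tip_of(p,k)[:3]])
E
```

```text
t: 6.35
ee_pos: [592.1, -156.5, 203.9]
eef_rot: [3.14, 0.016, 3.132]
force: [0.2, -0.3, -2.3]
finger_gap: 0.572
t: 6.65
ee_pos: [591.1, -159.7, 202.6]
eef_rot: [3.14, 0.014, 3.127]
force: [-0.2, -0.8, -1.7]
finger_gap: 0.571
wrist slot [([512.9, -276.3, 26.5], 0.88)]
wrist bolt_tip []
wrist block_center [([589.8, -163.4, 136.9], 0.93)]
side slot [([512.1, -270.7, 34.3], 0.57)]
side bolt_tip [([567.7, -266.6, 45.7], 0.75), ([495.6, 265.8, 37.6], 0.62)]
side block_center [([590.7, -157.1, 139.5], 0.62)]
```

View pics/c_wrist.png

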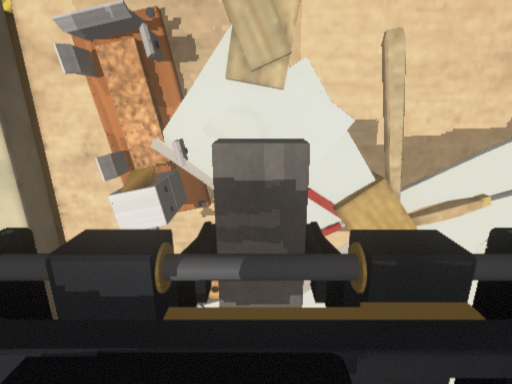

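View pics/c_side.png

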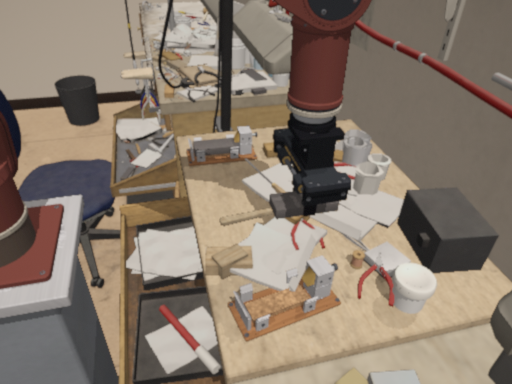

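```bash
python3 - <<'E'
from h import *
p=vision.get_image("wrist")
im=p["img"][90:240,70:230]; cv2.imwrite("pics/d.png",cv2.resize(im,None,fx=5,fy=4*5/4,interpolation=cv2.INTER_CUBIC)[:600])
d=p["depth"]
def pt(u,v):
    z=np.median(d[v-1:v+2,u-1:u+2]); return w(p,[(u-p["cx"])/p["fx"]*z,(v-p["cy"])/p["fy"]*z,z]).round(1)
for uv in [(157,146),(163,151),(170,157),(180,165),(190,172),(200,180),(180,148),(110,165),(140,100),(155,160),(205,150)]: print(uv,pt(*uv))
C=np.load("side.npy"); D=np.load("cw.npy"); D=D[(D[:,0]>400)&(D[:,0]<680)&(D[:,1]<-200)&(D[:,1]>-345)&(D[:,2]>-5)&(D[:,2]<95)]
for nm,C in (("side",C),("wrist",D)):
    H=C[(C[:,2]>68)&(C[:,2]<84)&(C[:,0]>560)]; print(nm,"housing",np.median(H[:,2]),cv2.minAreaRect(H[:,:2].astype(np.float32)))
    B=C[(C[:,2]>15)&(C[:,2]<25)&(C[:,0]<575)&(C[:,0]>440)&(C[:,1]<-245)&(C[:,1]>-305)]
    # bed edges: per x bin
    xs=[];ym=[]
    for x in range(460,545,5):
        b=B[abs(B[:,0]-x)<2.5]
        if len(b)>15: lo,hi=np.percentile(b[:,1],[2,98]); xs.append(x);ym.append((lo+hi)/2); 
    f=np.polyfit(xs,ym,1); print("bed",np.median(B[:,2]),np.degrees(np.arctan(f[0])),"y at 513",np.polyval(f,513), np.round(np.array(ym)-np.polyval(f,xs),1))
    # end stop
    E=C[(C[:,2]>45)&(C[:,2]<56)&(C[:,0]<475)]; print("stop",len(E),cv2.minAreaRect(E[:,:2].astype(np.float32)),E.mean(0))
    for cx,cy in [(460,-250),(460,-305),(560,-240),(560,-290)]:
        G=C[(C[:,2]>39)&(C[:,2]<48)&(np.hypot(C[:,0]-cx,C[:,1]-cy)<22)]; 
        if len(G): print("guide",len(G),G.mean(0).round(1),G.min(0).round(1),G.max(0).round(1))
E
```

```text
(157, 146) [ 548.  -254.6   25.8]
(163, 151) [ 553.1 -250.4   23.3]
(170, 157) [ 559.2 -245.1   21.2]
(180, 165) [ 567.7 -237.2   18.1]
(190, 172) [ 577.1 -230.7    7.5]
(200, 180) [ 585.6 -221.2    7.5]
(180, 148) [ 548.  -228.8   42.2]
(110, 165) [ 563.2 -295.6   36.2]
(140, 100) [ 507.  -267.5   19.1]
(155, 160) [ 562.2 -260.5   19.2]
(205, 150) [ 553.6 -212.    17. ]
side housing 75.45999865825806 ((592.5120239257812, -259.2686767578125), (37.32955551147461, 41.748043060302734), 10.66258716583252)
bed 20.183242784577036 7.211073746204722 y at 513 -272.84842231291304 [ 5.1  3.1  3.5 -2.1 -3.3 -2.4 -2.4 -2.9 -1.9 -1.7 -1.4 -0.2 -0.7 -0.9
  3.3  2.4  2.6]
stop 95 ((454.916748046875, -284.8645324707031), (29.5848331451416, 72.6715316772461), 6.112233638763428) [ 446.17268594 -287.35343767   48.60212906]
guide 63 [ 460.6 -249.2   42.3] [ 441.8 -266.1   39. ] [ 473.3 -241.8   47.1]
guide 54 [ 458.2 -308.6   43.8] [ 448.  -321.    39.3] [ 478.6 -286.    47.9]
guide 55 [ 554.2 -234.8   42.8] [ 541.6 -260.7   39.1] [ 566.2 -224.3   47.9]
guide 33 [ 565.5 -295.6   43.7] [ 554.3 -303.3   40. ] [ 576.4 -270.1   47.6]
wrist housing 74.50517070067305 ((591.6365356445312, -258.3414001464844), (35.25702667236328, 41.224918365478516), 9.22797679901123)
bed 18.99959711635953 5.435165565875943 y at 513 -271.20835447839215 [ 4.3  3.5  3.6  1.7 -4.3 -3.7 -3.5 -2.8 -2.4 -1.9 -1.7 -0.8 -0.7 -0.1
  3.1  2.9  3. ]
stop 724 ((446.0579833984375, -276.56488037109375), (73.08155059814453, 26.471349716186523), 76.6313705444336) [ 443.9189976  -285.23003273   47.55292078]
guide 305 [ 453.8 -252.    42.2] [ 439.7 -267.3   39.1] [ 472.4 -241.8   47.8]
guide 673 [ 456.1 -304.9   43.1] [ 442.4 -321.2   39. ] [ 480.2 -286.2   48. ]
guide 243 [ 560.7 -238.1   43.1] [ 540.6 -260.8   39. ] [ 581.6 -225.2   47.9]
guide 208 [ 564.4 -297.    41.9] [ 553.1 -304.4   39. ] [ 575.4 -269.    47.9]
```

View pics/d.png

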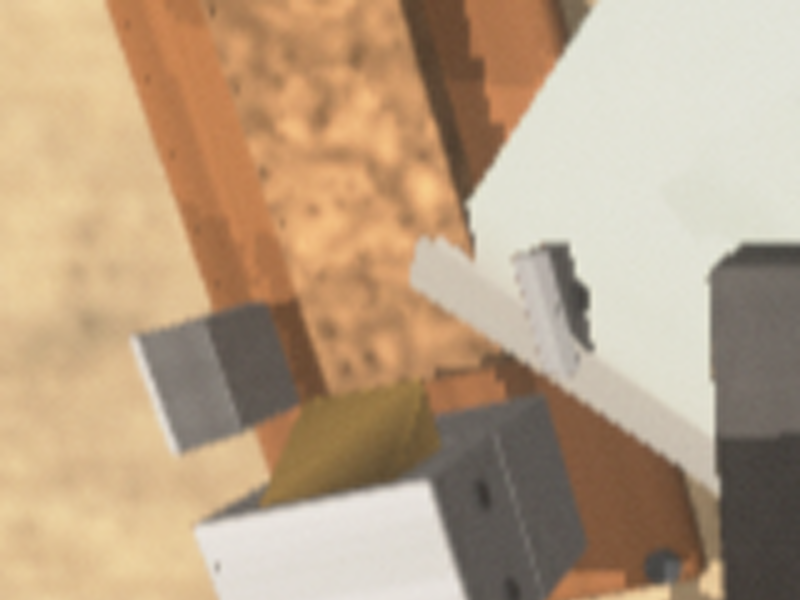

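```bash
python3 - <<'E'
from h import *
p=vision.get_image("side"); d=p["depth"]
im=p["img"][195:335,215:375]; cv2.imwrite("pics/e.png",cv2.resize(im,None,fx=5,fy=5,interpolation=cv2.INTER_CUBIC)[:600])
def ray(u,v):
    z=d[v,u]; return w(p,[(u-p["cx"])/p["fx"]*z,(v-p["cy"])/p["fy"]*z,z]).round(0)
for v in range(225,292,4):
    print(v,[ray(u,v).astype(int).tolist() for u in range(286,322,5)])
E
```

```text
225 [[594, -81, 18], [604, -85, 20], [614, -89, 21], [626, -88, 18], [634, -95, 22], [646, -95, 20], [667, -77, 1], [679, -79, 0]]
229 [[590, -91, 16], [601, -93, 16], [610, -101, 21], [621, -101, 19], [631, -105, 20], [640, -111, 23], [649, -115, 26], [659, -119, 27]]
233 [[587, -103, 16], [595, -111, 21], [606, -112, 20], [617, -113, 19], [627, -116, 19], [637, -120, 20], [646, -124, 22], [655, -130, 26]]
237 [[581, -119, 20], [590, -124, 22], [602, -123, 19], [612, -127, 21], [622, -129, 20], [624, -149, 38], [641, -137, 24], [651, -139, 23]]
241 [[577, -132, 21], [588, -132, 19], [598, -135, 20], [608, -137, 19], [617, -141, 21], [619, -160, 38], [637, -147, 23], [647, -150, 23]]
245 [[574, -141, 19], [584, -143, 19], [592, -150, 23], [604, -148, 19], [605, -170, 39], [618, -166, 33], [644, -137, 0], [643, -160, 22]]
249 [[571, -151, 18], [581, -153, 18], [589, -160, 22], [600, -160, 20], [603, -177, 36], [616, -171, 27], [640, -147, -1], [650, -150, 0]]
253 [[567, -162, 18], [577, -164, 18], [587, -167, 18], [596, -172, 21], [600, -184, 32], [614, -178, 23], [636, -158, -1], [64
[... 578 characters left out ...]
73 [[542, -234, 42], [552, -234, 40], [563, -232, 35], [577, -222, 21], [571, -256, 59], [576, -264, 66], [580, -275, 77], [589, -276, 76]]
277 [[543, -235, 33], [552, -235, 31], [563, -234, 27], [579, -222, 9], [569, -262, 56], [574, -270, 64], [580, -278, 71], [589, -279, 70]]
281 [[543, -236, 23], [549, -246, 33], [560, -242, 26], [576, -231, 9], [568, -266, 49], [575, -271, 54], [580, -281, 63], [589, -280, 60]]
285 [[543, -239, 15], [545, -255, 33], [558, -249, 24], [572, -240, 9], [567, -271, 46], [576, -272, 44], [581, -280, 52], [592, -278, 46]]
289 [[538, -251, 19], [545, -259, 27], [556, -256, 20], [564, -258, 21], [576, -256, 15], [579, -268, 28], [582, -280, 41], [593, -279, 36]]
```

View pics/e.png

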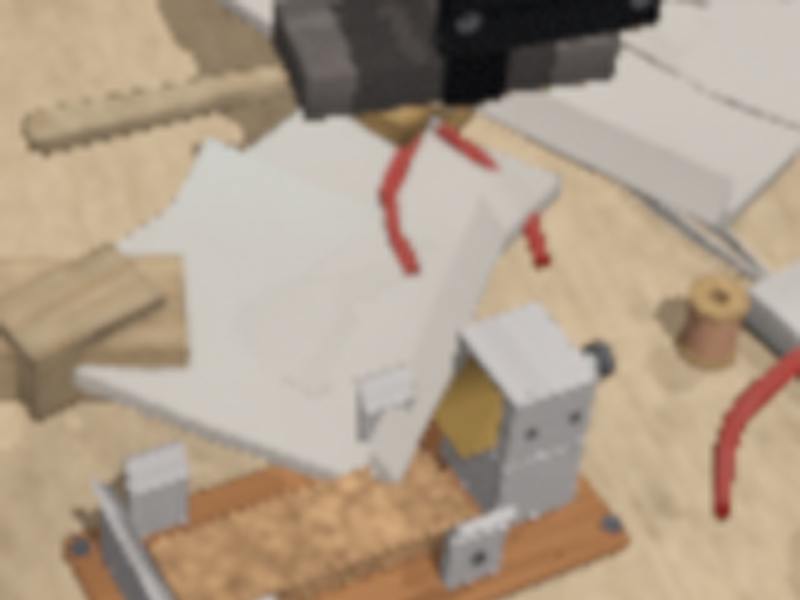

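```bash
python3 - <<'E'
from h import *
Wc=np.load("cw.npy"); Sc=np.load("side.npy"); Cc=np.load("scene.npy")
f=lambda D:D[(D[:,0]>400)&(D[:,0]<680)&(D[:,1]<-200)&(D[:,1]>-345)&(D[:,2]>-5)&(D[:,2]<95)]
from scipy.optimize import minimize, differential_evolution
for nm,D in (("wrist",f(Wc)),("side",f(Sc)),("scene",f(Cc))):
    bed=D[(D[:,2]>15.5)&(D[:,2]<24)&(D[:,1]<-255)]; hs=D[(D[:,2]>73)&(D[:,2]<79)]; st=D[(D[:,2]>46)&(D[:,2]<53)&(D[:,0]<490)]
    base=D[(D[:,2]>4.5)&(D[:,2]<11.5)&(D[:,1]<-255)]
    def cost(v,pr=False):
        x,y,a=v[:3]; c,s=np.cos(a),np.sin(a)
        L=lambda P:np.c_[(P[:,0]-x)*c+(P[:,1]-y)*s,-(P[:,0]-x)*s+(P[:,1]-y)*c]
        o=lambda q,lo,hi:np.maximum(0,np.maximum(lo-q,q-hi))
        b=L(bed);h=L(hs);t=L(st);g=L(base)
        k=lambda e:np.mean(np.minimum(e,6)) if len(e) else 0
        bb=b[(abs(b[:,0])<50)]; 
        # bed points inside +-18; base points outside bed within |x|<35 
        gg=g[abs(g[:,0])<45]
        return k(o(bb[:,1],-18,18))*3+k(np.maximum(0,18-abs(gg[:,1])))*3+k(o(h[:,1],-20,20))+k(o(h[:,0],64,101))+k(o(t[:,0],-70,-64))
    r_=differential_evolution(cost,[(500,525),(-285,-260),(0,.3)],seed=1,tol=1e-6)
    print(nm,r_.x[:2].round(1),np.degrees(r_.x[2]).round(2),r_.fun, len(bed),len(hs),len(st))
    a=r_.x[2]; print(" bolt",(r_.x[:2]+52*np.array([np.cos(a),np.sin(a)])).round(1))
E
```

```text
wrist [ 509.6 -273.7] 10.73 0.7580966287452559 5191 1896 594
 bolt [ 560.7 -264.1]
side [ 511.  -273.5] 10.5 1.2227639101615142 1326 343 85
 bolt [ 562.1 -264. ]
scene [ 509.5 -277.8] 12.71 3.271706172011915 281 85 25
 bolt [ 560.3 -266.4]
```

```bash
python3 -m handwheel '[0.4,-0.5,0,0,30, 0.4,-0.6,0,0,30, 0.4,-0.6,0,0,30, 0.4,-0.55,0,0,30, 0,0,0,-0.7,30, 0,0,0,-0.66,30, 0,0,0,0,30, 0,0,0,0,30]'
python3 - <<'E'
from h import *
o=observe();print(o["ee_pos"],np.degrees(o["eef_rot"]))
p=vision.get_image("wrist"); cv2.imwrite("pics/f.png",p["img"])
np.save("f.npy",cloud(p))
t=models.trace(p,"block_center")[0]; C=cloud(p,t["pixels"]); zt=np.percentile(C[:,2],60); T=C[abs(C[:,2]-zt)<4]
print(t["score"],zt,cv2.minAreaRect(T[:,:2].astype(np.float32)))
a=np.degrees(o["eef_rot"][2]); a=np.radians(a-180)
u=np.array([np.cos(a),np.sin(a)]); v=np.array([-u[1],u[0]]); Q=T[:,:2]-o["ee_pos"][:2]
print("along",np.percentile(Q@u,[0.5,2,98]),"across",np.percentile(Q@v,[1,99]))
E
```

```text
t: 7.95
ee_pos: [506.7, -275.2, 201.8]
eef_rot: [-3.139, 0.016, -2.962]
force: [-0.1, 0.4, -1.9]
finger_gap: 0.569
[ 506.72457181 -275.23402503  201.75263417] [-179.8776451     0.9149371  -169.73581618]
0.72 148.31202162413123 ((495.61224365234375, -276.5780944824219), (98.13648986816406, 50.1771354675293), 10.227906227111816)
along [-60.0467633  -59.21735782  35.28644066] across [-23.46057488  24.96063807]
```

View pics/f.png

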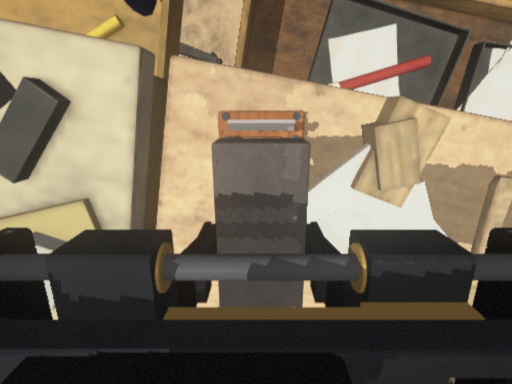

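The picture shows the held block at (260,200), with the end stop beyond it at (264,124), nearly parallel and centred. I'll use this view to refine the stop's position.

```bash
python3 - <<'E'
from h import *
C=np.load("f.npy"); 
S=C[(C[:,2]>45)&(C[:,2]<55)&(C[:,0]>420)&(C[:,0]<475)&(abs(C[:,1]+285)<50)]
print(len(S),S.mean(0),cv2.minAreaRect(S[:,:2].astype(np.float32)))
D=np.load("cw.npy")
S2=D[(D[:,2]>47)&(D[:,2]<53)&(D[:,0]>420)&(D[:,0]<480)&(abs(D[:,1]+285)<50)]
for a in (9,10,11):
    a=np.radians(a);u=np.array([np.cos(a),np.sin(a)]);v=np.array([-u[1],u[0]])
    print(np.degrees(a),[ (np.percentile(s[:,:2]@u,[2,50,98]).round(1),np.percentile(s[:,:2]@v,[2,50,98]).round(1)) for s in (S,S2)],"tgt",np.array([511,-273.3])@u,np.array([511,-273.3])@v)
p=vision.get_image("side"); cv2.imwrite("pics/g.png",p["img"][130:340,150:420])
for k in ["bolt_tip","slot"]:
    print(k,[(w(p,d["location"]).round(1).tolist(),round(d["score"],2)) for d in models.tip_of(p,k)[:2]])
E
```

```text
459 [ 443.23161336 -286.08880671   47.81078177] ((444.1751403808594, -286.0209045410156), (6.680463790893555, 55.59214782714844), 10.257888793945312)
9.0 [(array([390.2, 392.8, 396.1]), array([-378.8, -351.7, -325.3])), (array([390.4, 393.2, 395.5]), array([-378.5, -351.5, -324.5]))] tgt 461.9552027486203 -349.87323512020913
10.0 [(array([384.4, 386.8, 389.5]), array([-385.7, -358.5, -332.1])), (array([384.5, 387.1, 389. ]), array([-385.3, -358.4, -331.3]))] tgt 455.7787148328662 -357.88217768603783
11.0 [(array([377.9, 380.4, 383.4]), array([-392.4, -365.2, -338.8])), (array([378.1, 380.7, 382.9]), array([-392., -365., -338.]))] tgt 449.4633923053466 -365.78210587366095
bolt_tip [([565.6, -265.3, 44.5], 0.96)]
slot [([511.7, -274.0, 30.5], 0.96), ([567.3, -267.5, 45.6], 0.21)]
```

View pics/g.png

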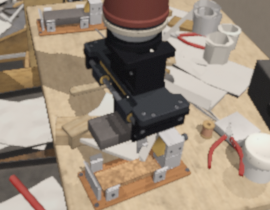

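```bash
python3 -m handwheel '[-0.03,0.02,0.4,0,30, 0,0,0.4,0,30, 0,0,0.35,0,30, 0,0,0,0,30, 0,0,0,0,30]'
python3 - <<'E'
from h import *
o=observe();print(o["ee_pos"],np.degrees(o["eef_rot"]))
p=vision.get_image("wrist"); cv2.imwrite("pics/i.png",p["img"]); C=cloud(p)
a=np.radians(10.26);u=np.array([np.cos(a),np.sin(a)]);v=np.array([-u[1],u[0]])
S=C[(C[:,2]>45)&(C[:,2]<53)&(C[:,0]>420)&(C[:,0]<475)&(abs(C[:,1]+285)<35)]
t=models.trace(p,"block_center")[0]; B=cloud(p,t["pixels"]); zt=np.percentile(B[:,2],60); T=B[abs(B[:,2]-zt)<4]
print("block",zt,cv2.minAreaRect(T[:,:2].astype(np.float32))[2],np.percentile(T[:,:2]@u,[1]),np.percentile(T[:,:2]@v,[1,99]))
print("stop",len(S),np.percentile(S[:,:2]@u,[2,98]),np.percentile(S[:,:2]@v,[1,99]),cv2.minAreaRect(S[:,:2].astype(np.float32)))
p=vision.get_image("side"); cv2.imwrite("pics/j.png",cv2.resize(p["img"][180:340,190:390],None,fx=3,fy=3,interpolation=cv2.INTER_CUBIC))
E
```

```text
t: 8.7
ee_pos: [510.8, -272.6, 143.8]
eef_rot: [-3.138, 0.018, -2.961]
force: [0.3, 0.2, -1.3]
finger_gap: 0.571
[ 510.84120991 -272.62714566  143.79371698] [-179.81516602    1.02307491 -169.66063126]
block 90.33400601817483 10.245574951171875 [394.52365302] [-382.71964871 -334.41036639]
stop 721 [383.3182658  388.37230939] [-387.72311517 -332.93325729] ((444.15008544921875, -285.7303466796875), (5.6959428787231445, 55.74600601196289), 10.363394737243652)
```

View pics/i.png

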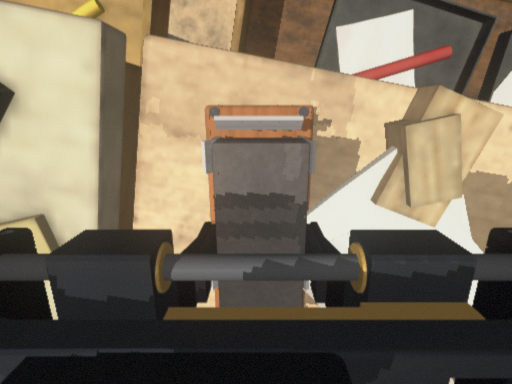

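View pics/j.png

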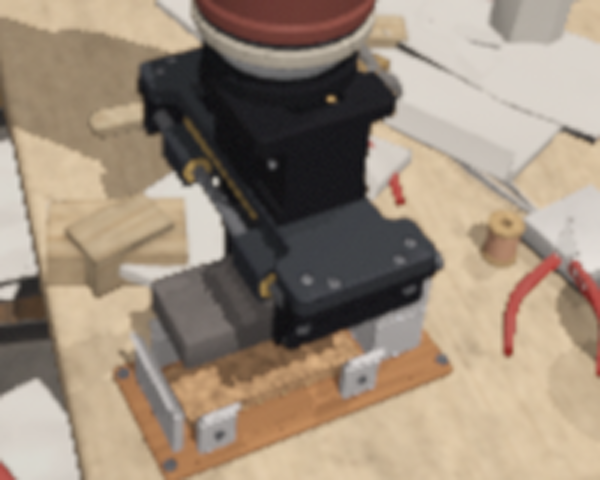

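```bash
python3 -m handwheel '[0.06,-0.03,0.15,0,30, 0,0,0.15,0,30, 0,0,0,0,30]';  python3 -m handwheel '[0,0,0.12,0,30, 0,0,0.12,0,30]'
python3 - <<'E'
from h import *
o=observe();print(o["ee_pos"],np.degrees(o["eef_rot"]),o["force"],o["torque"])
p=vision.get_image("wrist"); cv2.imwrite("pics/k.png",p["img"]); C=cloud(p)
a=np.radians(10.26);u=np.array([np.cos(a),np.sin(a)]);v=np.array([-u[1],u[0]])
S=C[(C[:,2]>45)&(C[:,2]<53)&(C[:,0]>420)&(C[:,0]<475)&(abs(C[:,1]+285)<35)]
t=models.trace(p,"block_center")[0]; B=cloud(p,t["pixels"]); zt=np.percentile(B[:,2],60); T=B[abs(B[:,2]-zt)<4]
print("block",zt,np.percentile(T[:,:2]@u,[1]),np.percentile(T[:,:2]@v,[1,99]))
print(np.polyfit(T[:,:2]@u,T[:,2],1))
print("stop",len(S),np.percentile(S[:,:2]@u,[2,98]),np.percentile(S[:,:2]@v,[1,99]))
E
```

```text
t: 9.15
ee_pos: [509.1, -275.6, 129.9]
eef_rot: [-3.136, 0.021, -2.961]
force: [-1.5, 1.1, -1.3]
finger_gap: 0.57
t: 9.35
ee_pos: [509.4, -276.2, 118.0]
eef_rot: [-3.135, 0.022, -2.962]
force: [-1.5, -0.8, -2.5]
finger_gap: 0.57
[ 509.41659544 -276.2138511   117.98899783] [-179.61669779    1.24129779 -169.71142734] [-1.45032726 -0.80058928 -2.51617742] [ 0.03555096  0.49886646 -0.05007859]
block 64.47238304906634 [392.63906228] [-386.21213361 -337.79949752]
[1.93017597e-04 6.42294369e+01]
stop 1086 [382.77756266 392.33382021] [-387.52916679 -332.78195043]
```

```bash
python3 -m handwheel '[0,0.03,0.12,0,30, 0,0,0.12,0,30]';  python3 -m handwheel '[0,0,0.12,0,30, 0,0,0,0,30]'
python3 - <<'E'
from h import *
o=observe();print(o["ee_pos"],np.degrees(o["eef_rot"]),o["force"],o["torque"])
p=vision.get_image("wrist"); cv2.imwrite("pics/l.png",p["img"]); C=cloud(p)
a=np.radians(10.26);u=np.array([np.cos(a),np.sin(a)]);v=np.array([-u[1],u[0]])
t=models.trace(p,"block_center")[0]; B=cloud(p,t["pixels"]); zt=np.percentile(B[:,2],60); T=B[abs(B[:,2]-zt)<6]
print("block",zt,np.percentile(T[:,:2]@u,[1]),np.percentile(T[:,:2]@v,[1,99]),np.polyfit(T[:,:2]@u,T[:,2],1))
E
```

```text
t: 9.65
ee_pos: [509.1, -274.7, 105.0]
eef_rot: [-3.135, 0.021, -2.962]
force: [-1.8, -0.8, -0.5]
finger_gap: 0.567
t: 9.85
ee_pos: [509.0, -274.4, 97.3]
eef_rot: [-3.136, 0.02, -2.962]
force: [0.4, -0.2, -4.3]
finger_gap: 0.571
[ 509.00888237 -274.39332239   97.3429113 ] [-179.6753823     1.15393089 -169.70603862] [ 0.40336539 -0.19445113 -4.34182357] [ 0.08599144 -0.07106606  0.1044278 ]
block 43.85611485093762 [392.29357307] [-384.34429002 -335.891136  ] [2.2129446e-03 4.2703932e+01]
```

View pics/l.png

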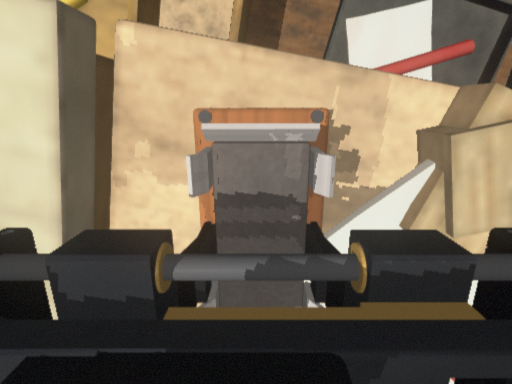

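```bash
python3 -m handwheel '[0,0,0.08,0,30, 0,0,0.08,0,30]';  python3 -m handwheel '[0,0,0.08,0,30, 0,0,0.08,0,30]'
```

```text
t: 10.15
ee_pos: [510.2, -274.5, 93.0]
eef_rot: [-3.135, 0.022, -2.962]
force: [-15.2, 8.3, 40.9]
finger_gap: 0.571
t: 10.35
ee_pos: [511.0, -274.3, 91.7]
eef_rot: [-3.135, 0.023, -2.962]
force: [-17.1, 7.9, 38.2]
finger_gap: 0.571
```

```bash
python3 -m handwheel '[0,0,-0.04,0,30, 0,0,0,0,62, 0,0,0,0,66, 0,0,0,0,66]'
python3 -m handwheel '[0,0,-0.2,0,66, 0,0,-0.4,0,66, 0,0,-0.6,0,66, 0,0,-0.6,0,66, 0,0,0,0,66]'
python3 - <<'E'
from h import *
a=np.radians(10.26);u=np.array([np.cos(a),np.sin(a)]);v=np.array([-u[1],u[0]])
for n in ["side","wrist","scene"]:
    p=vision.get_image(n)
    t=models.trace(p,"block_center")
    print(n,[(k,[(w(p,d["location"]).round(1).tolist(),round(d["score"],2)) for d in models.tip_of(p,k)[:2]]) for k in ["block_center","slot","bolt_tip"]])
    for d in t[:1]:
        B=cloud(p,d["pixels"]); T=B[abs(B[:,2]-42)<8]; L=np.c_[T[:,:2]@u,T[:,:2]@v,np.ones(len(T))]
        if len(T)>30: print(d["score"],len(T),np.linalg.lstsq(L,T[:,2],rcond=None)[0],np.median(T[:,2]),np.percentile(L[:,0],[1,99]),np.percentile(L[:,1],[1,99]))
    if n=="side": cv2.imwrite("pics/m.png",cv2.resize(p["img"][200:340,200:370],None,fx=4,fy=4,interpolation=cv2.INTER_CUBIC))
E
```

```text
t: 10.75
ee_pos: [512.4, -274.5, 95.6]
eef_rot: [-3.133, 0.027, -2.962]
force: [-0.6, 0.8, -0.3]
finger_gap: 0.723
t: 11.25
ee_pos: [509.8, -273.8, 189.4]
eef_rot: [-3.135, 0.025, -2.962]
force: [0.0, -0.4, -0.1]
finger_gap: 0.761
side [('block_center', [([510.4, -274.4, 32.6], 0.66)]), ('slot', []), ('bolt_tip', [([568.1, -262.8, 42.8], 0.79)])]
0.75 1664 [1.30355399e-04 3.84324956e-02 5.58523128e+01] 42.20235861498102 [394.68269626 510.23208777] [-386.6505406  -337.95191287]
wrist [('block_center', [([509.4, -277.2, 33.3], 0.95)]), ('slot', []), ('bolt_tip', [])]
0.6 7141 [ 1.53425648e-03 -1.06306324e-03  3.98861846e+01] 40.976846192337355 [393.09704507 499.23387138] [-385.15583188 -336.50629159]
scene [('block_center', [([506.2, -278.9, 32.5], 0.97)]), ('slot', [([513.8, -277.6, 34.0], 0.76)]), ('bolt_tip', [([564.9, -269.0, 43.4], 0.76)])]
0.71 410 [-4.52373722e-03 -4.23220769e-02  2.99035686e+01] 43.37980236092912 [392.09968577 506.58144466] [-386.75383696 -335.43419423]
```

View pics/m.png

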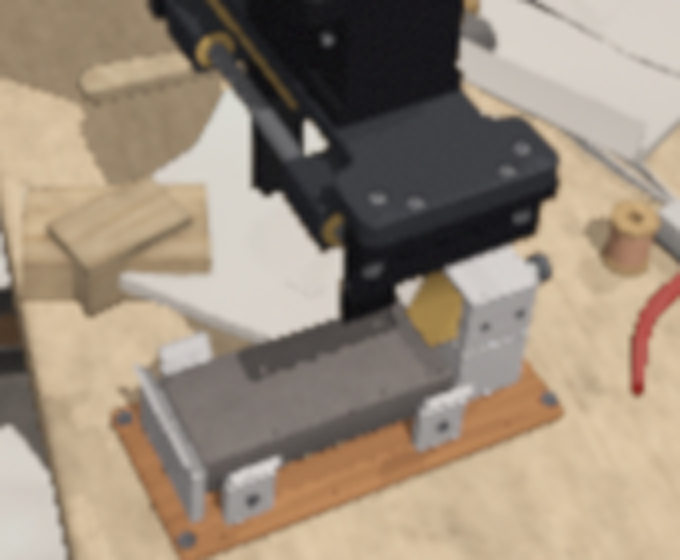

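```bash
python3 -m handwheel '[-0.5,0.6,-0.5,0,80, -0.5,0.6,-0.5,0,80, -0.5,0.6,-0.4,0,80, -0.4,0.5,0,0,80, 0,0,0,0,80, 0,0,0,0,80]'
python3 - <<'E'
from h import *
a=np.radians(10.26);u=np.array([np.cos(a),np.sin(a)]);v=np.array([-u[1],u[0]])
old=np.load("side.npy"); oldw=np.load("cw.npy")
def br(C,nm):
    U=C[:,:2]@u-453;V=C[:,:2]@v+359.5
    m=(abs(V)<8)&(U>46)&(U<70)&(C[:,2]>42.8)&(C[:,2]<74)
    for z in range(46,74,4):
        k=m&(abs(C[:,2]-z)<2)
        if k.sum()>2: print(nm,z,k.sum(),np.percentile(U[k],[10,50]).round(1))
br(old,"side0");br(oldw,"wrist0")
for n in ["side","wrist","scene"]:
    p=vision.get_image(n); br(cloud(p),n)
    if n=="wrist": cv2.imwrite("pics/o.png",p["img"])
    if n=="side": cv2.imwrite("pics/n.png",np.vstack([cv2.resize(p["img"][230:330,220:350],None,fx=4,fy=4,interpolation=cv2.INTER_CUBIC)[:300],cv2.resize(p["img"][115:175,170:300],None,fx=4,fy=4,interpolation=cv2.INTER_CUBIC)]))
    print(n,[(w(p,d["location"]).round(1).tolist(),round(d["score"],2)) for d in models.tip_of(p,"stored_center")[:2]])
E
```

```text
t: 12.6
ee_pos: [581.2, -139.3, 258.4]
eef_rot: [-3.139, 0.019, -2.965]
force: [-0.2, -0.0, 0.3]
finger_gap: 0.92
side0 46 13 [56.1 56.7]
side0 50 13 [57.4 58.4]
side0 54 20 [59.  60.4]
side0 58 13 [60.5 62.1]
side0 62 19 [62.6 63.5]
side0 66 14 [64.5 65.6]
side0 70 18 [65.8 67.8]
wrist0 46 47 [55.2 56. ]
wrist0 50 46 [56.9 57.8]
wrist0 54 56 [58.7 59.6]
wrist0 58 54 [60.8 61.5]
wrist0 62 53 [62.6 63.3]
wrist0 66 58 [64.2 65.1]
wrist0 70 42 [66.  66.6]
side 46 14 [55.6 56.6]
side 50 17 [56.7 58.6]
side 54 15 [58.  60.6]
side 58 16 [60.7 61.7]
side 62 15 [63.1 63.9]
side 66 17 [64.6 65.5]
side 70 16 [65.9 67.5]
side [([496.9, 266.9, 34.8], 0.67)]
wrist 46 36 [54.9 55.8]
wrist 50 32 [56.6 57.8]
wrist 54 40 [58.8 59.7]
wrist 58 35 [60.5 61.3]
wrist 62 38 [62.6 63.4]
wrist 66 41 [64.2 65.1]
wrist 70 35 [65.6 66.6]
wrist []
scene 46 10 [47.9 52.3]
scene 50 5 [54.4 55.5]
scene 54 4 [57.5 59.6]
scene 58 5 [57.  59.4]
scene 62 7 [58.8 61.2]
scene 70 4 [64.2 64.7]
scene [([499.5, 261.1, 31.1], 0.91)]
```

View pics/n.png

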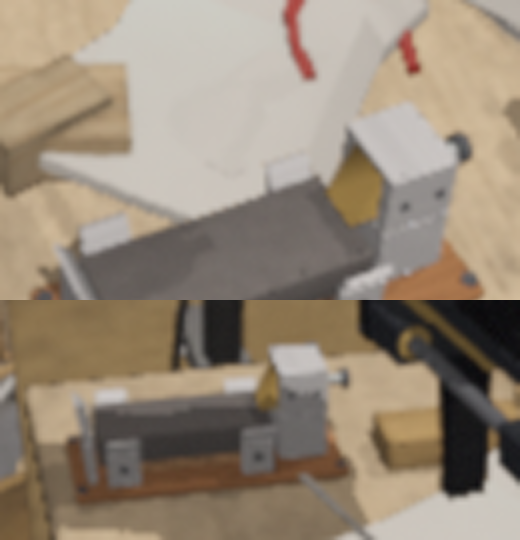

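View pics/o.png

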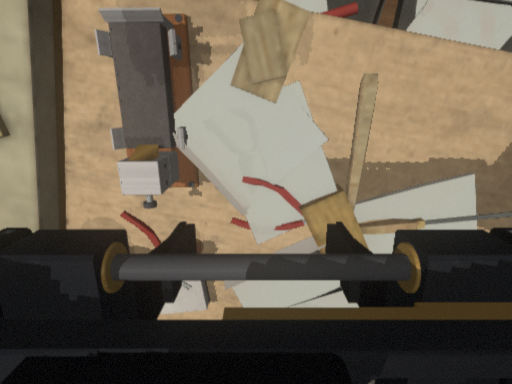

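The brass bolt lies over the block's end, at (355,190) in the zoom. Its depth profile matches the one taken before insertion to within about 1 mm. The gripper is clear, so I'm handing in.

```bash
python3 -c "
from h import *
o=observe();print(o['t'],o['force'],o['qvel'].round(3) if hasattr(o['qvel'],'round') else o['qvel']);print(r.close_job())"
```

```text
12.9 [-0.24812766 -0.37099972 -0.87333188] [-0.001 -0.    -0.004 -0.003 -0.001  0.002 -0.001]
the job is handed in; nothing more can be done
None
```

The loose charcoal block is seated flat in the empty right-hand holder and latched under its bolt. I handed the job in at about 12.9 s; no verdict is reported.

I gripped the block at about (513, 68), carried it over, lined it up with the slot (turned about 10°) and pressed it down until it stopped. I then let go and backed away.

**Last checks:**
- **Block:** its top is at 41–43 mm and flat, against 42 mm nominal. It is about 1–3 mm off the slot centre, inside the 12 mm limit.
- **Bolt:** its sloping face is where it was before insertion, to about 0.5 mm in the wrist view and 1 mm in the side view, so it is home over the block's end.
- **Stored block:** it was not approached. The network readings moved by 1–5 mm, which is about the error those readings carry.
- **Robot:** the gripper is clear of everything, with force readings near zero.

**Disagreements:**
- **Slot centre:** the estimates differed by 2–4 mm along the slot. I aimed between them.
- **Scene camera:** its depth of the bolt was sparse and read a few mm nearer the stop than the other two views, so I did not rely on it.
- **Paper:** a paper corner showed over the holder's bed in the pictures, but it did not keep the block from seating.
- **Pressing force:** the wrist force reached about 41 N vertically (about 45 N in all) while pressing on the seated block. That is below the 120 N wrist limit. The 40 N limit covers the arm and gripper body, and only the fingers and the held block were pressing.

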